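Switch on the occupied incubator lanes

ROBOT

A 6-joint arm with a two-finger parallel gripper is mounted at the origin on the work surface; the furniture and walls round the work are solid. World frame = base frame: x ahead of the robot, y to its left, z up, the work surface at z = 0. Lengths are in m, angles in rad, forces in N, time in s.
With the tool pointing down it reaches from about 0.3 to 0.75 m from the base axis. Payload 8.5 kg.
Tool frame: the origin (TCP) lies where the fingers leave the gripper's body, on its centre line; the fingertips stand 73 mm ahead of it and the grasp point (between the pads) lies 54 mm ahead of it; x points along the fingers, y is the direction in which the jaws open and shut, and the axes are right-handed (so a half turn about x gives the same grasp; the last joint's range is limited). The gripper opens to 85 mm and grips with 20 to 120 N. Pads are 22 mm wide; open, the fingers measure 114 mm over their backs; the gripper's body (76 mm by 85 mm) begins 54 mm behind the grasp point. The pads swing forward as they close: fully open they stand 13 mm farther back than shut.
Start: joints at [-1.509, 0.381, 1.297, -0, 1.464, -0.215], TCP at [0.15, -0.529, 0.304] pointing down, gripper open.
Joint ranges: [-3.11, 3.11], [-0.89, 2.33], [0.22, 2.48], [-1.42, 4.56], [0.17, 2.85], [-2.88, 2.88]. Speed limits (rad/s): [2.39, 2.39, 3.14, 3.14, 3.14, 3.14].

INTERFACE

Orientations are given as [roll, pitch, yaw] about the fixed x, y, z axes, in that order (R = Rz(yaw) Ry(pitch) Rx(roll)).
In Python, from station import * gives the robot as it stands.
- The arm moves only by the tool play_rows, never from a script. Its argument "targets" is a list of rows, each an object of numbers: "grip": the opening in per cent of the stroke, from 0 (shut) to 100 (fully open); "x", "y", "z": the shift along the world's x, y, z each as a share of 0.3 m, from -1 to 1; "roll": the turn about the world's z as a share of pi/4 rad, from -1 to 1. In form: [{"grip": .., "x": .., "y": .., "z": .., "roll": ..}, ...]. A call has 1 to 12 rows; each row is the pose to reach, as a shift and turn from the pose commanded when the call began; what a row does not reach only later rows make up. A row lasts 1/10 s, in which the tool goes at most 50 mm and 8.59 degrees, less where a joint would pass 70% of its speed; a pose out of reach is approached as far as the arm can. A call with a number of a shift or a turn outside -1 to 1 is refused whole. A call with a gripper value outside its range is refused whole. The fingers move at their own pace and stop on an object; "newtons" is the grip in N (left out, the last holds). Time passes only in rows, so rows that repeat a pose let the fingers close. It gives the time, the measured TCP pose, the force and the opening at its end, in the units of the state.
- state(): the state, without advancing time (a new reading comes with each control period).
- get_image(name): name is "scene" or "top" or "wrist"; returns (picture, depth): 384x512x3 uint8, blue, green, red; 384x512 float32, m along the optical axis (not along the pixel's ray), 0 where there is no reading.
- get_calibration(name): a dict with "fovy" (degrees; the focal length in pixels is half the picture's height over the tangent of half this angle, whatever the lens; pixels are square), "cx", "cy" (the principal point, pixels), "pose" (4x4, takes a point from camera to world coordinates); the wrist camera has in their place "tool_from_camera" (4x4, takes a point from camera to tool coordinates, whose origin is the TCP and whose axes are the tool frame's). Camera axes: x right, y down, z forward; pixel columns grow to the right and rows downward; lengths in m; the calibration is good to about 2 mm. A picture is of the moment at which its call begins: read the wrist's pose just before it. get_calibration takes no time and is no camera call.
- sign_off(): hands the job in, once; it reports no verdict.
Trained networks look in the newest picture that a camera, given by its name, has taken for a name from the list of things; names that differ only in an ending like _2 or _b are one class to them, and where a whole thing is asked for, a point or a joint stands for the part that bears it (a point fixed in the world has none). Each returns a list of dicts, best first, with "conf" (0 to 1); they miss things now and then, are a little off and sometimes report something else, mostly with a low value. They report only what shows in the picture. A call takes as long as a camera call. They do not tell look-alikes from the thing itself.
- look_for(camera, query): "at" ([x, y, z] in m, in world coordinates, good to about 4 mm: the middle of the surface that is visible of it).
- silhouettes(camera, query): "pixels" (384x512 bool, what is visible of it).
- mark_of(camera, query): "at" ([x, y, z] in m, in world coordinates, good to about 4 mm: a listed point, or the origin of a listed thing).
The state is a dict: "time_s": time; "q": joint angles; "joint_vel": joint speeds; "joint_torque": joint torques, N m; "position": TCP position; "orientation": TCP orientation; "wrist_force": force on the tool from outside, world axes, zero at the start; "ft_torque": the same for the moment, N m; "width": finger opening in m.
Only numpy, scipy, OpenCV 4.12 (cv2) and the standard library are available. Lean on these libraries where they do the work, as an engineer would, in place of code of your own. Each camera call takes 0.05 s, during which the arm holds its last target. There are 200 camera calls.

TASK

The white cassette incubator has a row of four small slide switches, one in front of each lane. Set them to match what is loaded: push the switches of the two lanes that hold a test cassette fully on (away from you, towards the lane), and leave the switches of the two lanes closed by blank covers off. Leave the cassettes lying in their lanes.

Things in the scene. Friction and masses are not known exactly. Their poses are not given: they have to be found in the camera images.
- incubator: fixed white four-lane cassette incubator, 150 (x) x 196 (y) x 40 mm, origin under its centre. x points from the switch strip in front (robot side, x -73 to -7 mm, flat top at z = 40) to the lanes behind. Lanes 1 to 4, left to right as the robot sees them, at y = +66, +22, -22, -66 mm: recesses 28 x 75 mm, floor at z = 36. Two hold a cassette, two a grey ribbed cover 24 x 68 x 9 mm.
- knob1 (a point): centre of the sliding knob of switch 1, the switch in line with lane 1. A grey block 14 x 14 mm that stands 18 mm above the strip (its top at 58 mm, this point at 50 mm above the incubator's underside); axes as the incubator's. Off it lies at incubator x = -51 mm, y = +66 mm; on at x = -27 mm, nearer its lane.
- knob2 (a point): centre of the sliding knob of switch 2, the switch in line with lane 2. A grey block 14 x 14 mm that stands 18 mm above the strip (its top at 58 mm, this point at 50 mm above the incubator's underside); axes as the incubator's. Off it lies at incubator x = -51 mm, y = +22 mm; on at x = -27 mm, nearer its lane.
- knob3 (a point): centre of the sliding knob of switch 3, the switch in line with lane 3. A grey block 14 x 14 mm that stands 18 mm above the strip (its top at 58 mm, this point at 50 mm above the incubator's underside); axes as the incubator's. Off it lies at incubator x = -51 mm, y = -22 mm; on at x = -27 mm, nearer its lane.
- knob4 (a point): centre of the sliding knob of switch 4, the switch in line with lane 4. A grey block 14 x 14 mm that stands 18 mm above the strip (its top at 58 mm, this point at 50 mm above the incubator's underside); axes as the incubator's. Off it lies at incubator x = -51 mm, y = -66 mm; on at x = -27 mm, nearer its lane.
- lane1 (a point): centre of the floor of lane 1, at incubator x = +30, y = +66, z = 36 mm; a cassette in this lane lies centred over it to within 3 mm.
- lane2 (a point): centre of the floor of lane 2, at incubator x = +30, y = +22, z = 36 mm; a cassette in this lane lies centred over it to within 3 mm.
- lane3 (a point): centre of the floor of lane 3, at incubator x = +30, y = -22, z = 36 mm; a cassette in this lane lies centred over it to within 3 mm.
- lane4 (a point): centre of the floor of lane 4, at incubator x = +30, y = -66, z = 36 mm; a cassette in this lane lies centred over it to within 3 mm.
- switch1 (a joint): travel of switch 1 along the incubator's +x, in m: 0 is off (end stop on the robot's side), 0.024 is on (end stop on the lane's side). It resists with about 1.5 N and stays where it is left; all start off, to within 3 mm.
- switch2 (a joint): travel of switch 2 along the incubator's +x, in m: 0 is off (end stop on the robot's side), 0.024 is on (end stop on the lane's side). It resists with about 1.5 N and stays where it is left; all start off, to within 3 mm.
- switch3 (a joint): travel of switch 3 along the incubator's +x, in m: 0 is off (end stop on the robot's side), 0.024 is on (end stop on the lane's side). It resists with about 1.5 N and stays where it is left; all start off, to within 3 mm.
- switch4 (a joint): travel of switch 4 along the incubator's +x, in m: 0 is off (end stop on the robot's side), 0.024 is on (end stop on the lane's side). It resists with about 1.5 N and stays where it is left; all start off, to within 3 mm.
- cassette_a (a point): centre (half-way up) of a white test cassette, 21 x 70 x 5 mm, lying loose in one of the four lanes with its length along the lane; the point is then about 39 mm above the incubator's underside and at incubator x = +30 mm.
- cassette_b (a point): centre (half-way up) of a white test cassette, 21 x 70 x 5 mm, lying loose in one of the four lanes with its length along the lane; the point is then about 39 mm above the incubator's underside and at incubator x = +30 mm.
Things that resemble listed ones, but are neither listed nor needed, are in the scene too. Leave any pink look-alike of the part that bears cassette_a alone.

How it is judged:
By the outcome, as a careful person would: the job done as asked, in the order asked, and still so for the second after the job is handed in, with the robot touching nothing.
It also fails if it takes over 29 s, if anything falls off the work surface, if the arm or the gripper's body presses on something with over 40 N, if the wrist force passes 120 N, or if a joint passes its speed limit or range.

## Working session

There is one attempt and no reset: what is moved stays moved. The work goes in short steps, Python scripts to look and compute and a tool call to move; the robot and the scene stay as the last step left them, time stands still between calls to the robot, and variables do not carry over. Pictures are saved under pics/ and viewed, about 8 in all and at most 12, crops included, and the job is handed in when it is done.

Besides the shell and the picture viewer there is one more tool, called after "Request:" by a JSON object that holds its "op" and its "data", one argument or row to a line. play_rows: Moves the arm, as the interface text tells. Its arguments: {"type":"object","properties":{"targets":{"type":"array","items":{"type":"object","properties":{"grip":{"type":"number"},"x":{"type":"number"},"y":{"type":"number"},"z":{"type":"number"},"roll":{"type":"number"}}}},"newtons":{"type":"number"}},"required":["targets"]}

```bash
mkdir -p pics; python3 - <<'E'
from station import *
import cv2,numpy as np
s=state();print(s['time_s'],s['position'],s['orientation'],s['width'])
for c in("top","scene"):
    im,d=get_image(c);cv2.imwrite(f"pics/{c}0.png",im);np.save(f"pics/{c}0d.npy",d)
    for q in("incubator","knob1","cassette_a","lane1"):
        for r in mark_of(c,q)[:6]:print(c,q,np.round(r['at'],4),round(r['conf'],2))
    k=get_calibration(c);print(c,k)
E
```

```text
0.0 [ 0.15028623 -0.52886211  0.30330501] [-1.78387667  1.56931592  1.63448925] 0.08560954298992668
top incubator [0.5026 0.0248 0.0009] 0.6
top incubator [0.5303 0.0059 0.0401] 0.35
top knob1 [0.4457 0.0134 0.0501] 0.49
top knob1 [ 0.4499 -0.0349  0.0529] 0.46
top knob1 [0.4563 0.1009 0.0476] 0.38
top knob1 [0.4525 0.0567 0.0502] 0.36
top knob1 [ 0.5327 -0.001   0.0376] 0.23
top cassette_a [0.5301 0.0069 0.0389] 0.71
top cassette_a [ 0.5245 -0.0396  0.0404] 0.6
top cassette_a [ 0.463  -0.1483  0.002 ] 0.54
top lane1 [0.5412 0.091  0.0312] 0.84
top lane1 [0.5324 0.0454 0.0337] 0.74
top lane1 [ 0.5295 -0.0428  0.039 ] 0.68
top {'fovy': 46.60100389864188, 'cx': 254.64750255337097, 'cy': 186.22501473321637, 'pose': array([[-0.01720101, -0.98268429,  0.18448769,  0.37490181],
       [-0.99930241,  0.01077906, -0.0357563 , -0.00216029],
       [ 0.03314855, -0.18497404, -0.98218419,  0.92213893],
       [ 0.        ,  0.        ,  0.        ,  1.        ]])}
scene incubator [ 0.5029  0.0231 -0.0032] 0.78
scene knob1 [ 0.4481 -0.0296  0.0508] 0.52
scene knob1 [0.4517 0.0113 0.0497] 0.5
scene knob1 [0.4555 0.0991 0.0509] 0.47
scene knob1 [0.4526 0.056  0.0512] 0.46
scene cassette_a [0.5288 0.0071 0.0362] 0.87
scene cassette_a [ 0.5294 -0.0396  0.04  ] 0.85
scene cassette_a [ 0.4605 -0.1498  0.0035] 0.72
scene lane1 [0.5347 0.0487 0.0364] 0.94
scene lane1 [ 0.5282 -0.0409  0.0369] 0.94
scene lane1 [0.5299 0.0009 0.0385] 0.76
scene {'fovy': 44.86932128035473, 'cx': 253.15067538632306, 'cy': 186.12775099358075, 'pose': array([[-0.468122  , -0.64056353,  0.6087201 , -0.00423973],
       [-0.88350414,  0.32618186, -0.33619315,  0.26684328],
       [ 0.01679961, -0.69518614, -0.71863343,  0.66135484],
       [ 0.        ,  0.        ,  0.        ,  1.        ]])}
```

```bash
python3 - <<'E'
import cv2,numpy as np
a=cv2.imread("pics/top0.png");b=cv2.imread("pics/scene0.png")
cv2.imwrite("pics/both.png",cv2.resize(a,(800,600)))
cv2.imwrite("pics/crop.png",cv2.resize(b[110:330,130:430],(800,587),interpolation=cv2.INTER_CUBIC))
E
```

```text
(no output)
```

View pics/both.png

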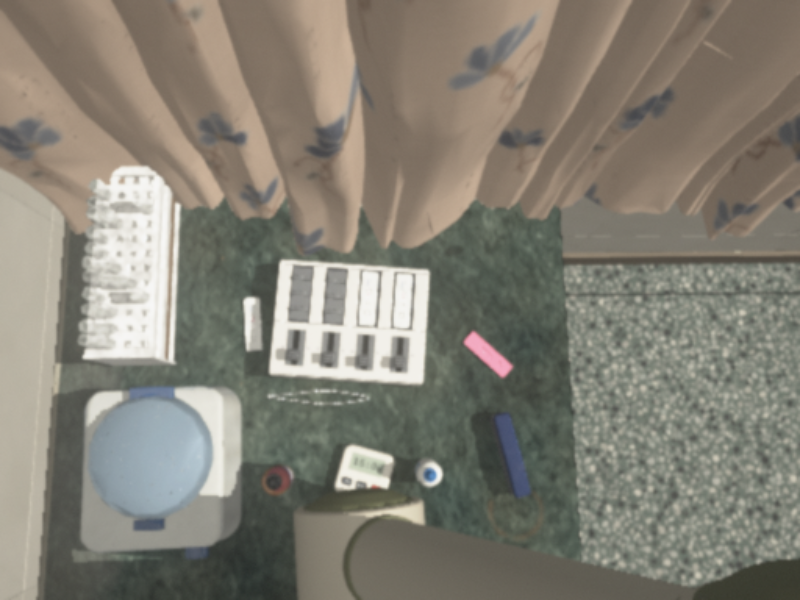

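View pics/crop.png

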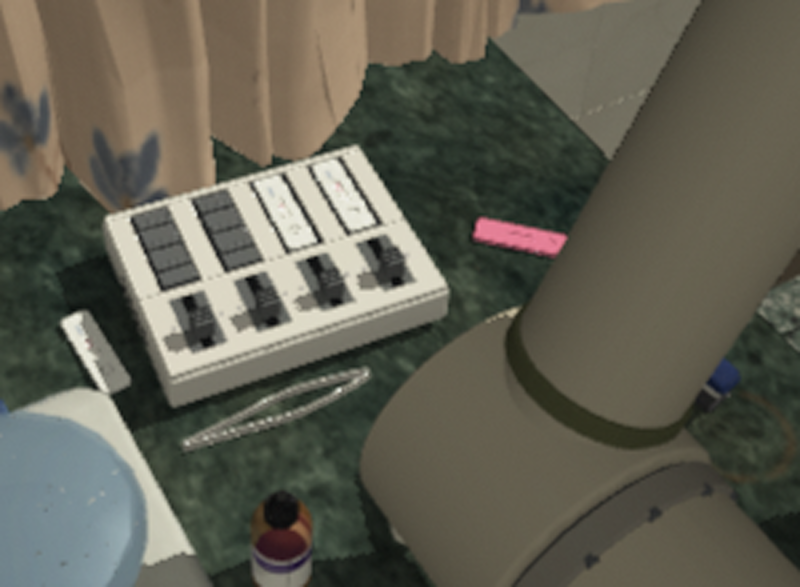

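Lanes 3 and 4 hold the white cassettes (top view 368,298 and 403,300; crop 285,212 and 343,195). Lanes 1 and 2 have grey ribbed covers. The look-alikes are the pink bar (488,354) and a loose white bar (252,323), both off the incubator. So the switches to push are 3 (366,350) and 4 (400,352). Next I'll get the exact pose from depth.

```bash
cat > h.py <<'E'
from station import *
import cv2,numpy as np
from scipy.spatial.transform import Rotation as R
def cloud(c,d):
    k=get_calibration(c);f=192/np.tan(np.radians(k['fovy'])/2)
    v,u=np.mgrid[:384,:512]
    P=np.stack([(u-k['cx'])/f*d,(v-k['cy'])/f*d,d,np.ones_like(d)],-1)@np.array(k['pose']).T
    P[d==0]=np.nan
    return P[...,:3]
def fit(c,d):
    P=cloud(c,d).reshape(-1,3)
    b=(P[:,0]>.38)&(P[:,0]<.62)&(P[:,1]>-.12)&(P[:,1]<.16)
    P=P[b]; t=P[(P[:,2]>.033)&(P[:,2]<.065)]
    xy=t[:,:2]
    r=cv2.minAreaRect((xy*1000).astype(np.float32)); print(c,'rect',r,'top z',np.median(t[:,2]))
    k=P[(P[:,2]>.051)&(P[:,2]<.07)]
    # cluster knobs
    o=np.argsort(k[:,1]);k=k[o];
    for g in np.split(k,np.where(np.diff(k[:,1])>.008)[0]+1):
        if len(g)>8: print(' knob',len(g),np.round(g.min(0),4),np.round(g.max(0),4),np.round(g.mean(0),4))
E
python3 - <<'E'
from h import *
for c in("top","scene"): fit(c,np.load(f"pics/{c}0d.npy"))
s=state();print(R.from_euler('xyz',s['orientation']).as_matrix().round(3))
E
```

```text
top rect ((527.5557861328125, 26.39837646484375), (195.40513610839844, 199.01434326171875), 85.19792938232422) top z 0.040531145608167174
 knob 72 [ 0.4417 -0.0559  0.0511] [ 0.62   -0.0157  0.064 ] [ 0.5031 -0.0322  0.0578]
 knob 330 [0.4437 0.0039 0.0511] [0.62   0.1044 0.0698] [0.5327 0.0571 0.0592]
scene rect ((526.4368286132812, 29.33415985107422), (194.54396057128906, 201.68702697753906), 85.37271881103516) top z 0.0391525587544454
 knob 144 [ 0.4401 -0.0592  0.051 ] [ 0.62   -0.0122  0.0696] [ 0.544  -0.0341  0.0576]
 knob 542 [0.4413 0.0058 0.0511] [0.6199 0.1074 0.07  ] [0.5518 0.0615 0.0587]
[[-0.     0.273 -0.962]
 [ 0.    -0.962 -0.273]
 [-1.    -0.    -0.   ]]
```

```bash
python3 - <<'E'
from h import *
for c in("top","scene"):
    P=cloud(c,np.load(f"pics/{c}0d.npy")).reshape(-1,3)
    b=(P[:,0]>.40)&(P[:,0]<.585)&(P[:,1]>-.12)&(P[:,1]<.16)
    P=P[b]; t=P[(P[:,2]>.030)&(P[:,2]<.046)]
    r=cv2.minAreaRect((t[:,:2]*1000).astype(np.float32)); print(c,r)
    a=np.radians(r[2]-90 if r[2]>45 else r[2]); A=np.array([[np.cos(a),-np.sin(a)],[np.sin(a),np.cos(a)]]);ctr=np.array(r[0])/1000
    k=P[(P[:,2]>.053)&(P[:,2]<.066)]; l=(k[:,:2]-ctr)@A
    for y in(.066,.022,-.022,-.066):
        g=l[(abs(l[:,1]-y)<.018)&(l[:,0]<0)]
        print(y,len(g),g.min(0).round(4),g.max(0).round(4),(ctr+A@[-.051,y]).round(4))
E
```

```text
top ((503.3137512207031, 28.74500274658203), (196.0519561767578, 150.45176696777344), 85.17179870605469)
0.066 55 [-0.0565  0.0588] [-0.0423  0.072 ] [0.458  0.0988]
0.022 53 [-0.057   0.0152] [-0.0432  0.0277] [0.4543 0.055 ]
-0.022 56 [-0.0578 -0.0292] [-0.0438 -0.0154] [0.4506 0.0111]
-0.066 48 [-0.0552 -0.0721] [-0.0427 -0.0597] [ 0.4469 -0.0327]
scene ((501.0477600097656, 31.372840881347656), (194.77711486816406, 151.61976623535156), 85.47132110595703)
0.066 64 [-0.0564  0.0585] [-0.0425  0.0722] [0.4554 0.1012]
0.022 63 [-0.0563  0.0141] [-0.0426  0.0284] [0.4519 0.0573]
-0.022 62 [-0.0584 -0.0293] [-0.0431 -0.0152] [0.4485 0.0135]
-0.066 54 [-0.0559 -0.0727] [-0.0415 -0.0587] [ 0.445  -0.0304]
```

Request:
{"op": "play_rows", "data": {
  "targets": [
    {"x": 0.44, "y": 0.83, "z": 0, "roll": -0.456, "grip": 0},
    {"x": 0.44, "y": 0.83, "z": 0, "roll": -0.456, "grip": 0},
    {"x": 0.44, "y": 0.83, "z": 0, "roll": -0.456, "grip": 0},
    {"x": 0.44, "y": 0.83, "z": 0, "roll": -0.456, "grip": 0},
    {"x": 0.44, "y": 0.83, "z": 0, "roll": -0.456, "grip": 0},
    {"x": 0.44, "y": 0.83, "z": 0, "roll": -0.456, "grip": 0},
    {"x": 0.44, "y": 0.83, "z": 0, "roll": -0.456, "grip": 0},
    {"x": 0.44, "y": 0.83, "z": 0, "roll": -0.456, "grip": 0}
  ]
}}

```text
time_s: 1.3
position: [0.2825, -0.28, 0.3042]
orientation: [1.946, 1.57, -1.276]
wrist_force: [0.7, 0.6, -0.1]
width: -0.0
```

Request:
{"op": "play_rows", "data": {
  "targets": [
    {"x": 0.435, "y": 0.837, "z": -0.1},
    {"x": 0.435, "y": 0.837, "z": -0.1},
    {"x": 0.435, "y": 0.837, "z": -0.1},
    {"x": 0.435, "y": 0.837, "z": -0.1},
    {"x": 0.435, "y": 0.837, "z": -0.1},
    {"x": 0.435, "y": 0.837, "z": -0.1},
    {"x": 0.435, "y": 0.837, "z": -0.1},
    {"x": 0.435, "y": 0.837, "z": -0.567},
    {"x": 0.435, "y": 0.837, "z": -0.567},
    {"x": 0.435, "y": 0.837, "z": -0.567},
    {"x": 0.435, "y": 0.837, "z": -0.567},
    {"x": 0.435, "y": 0.837, "z": -0.567}
  ]
}}

```text
$.targets[0]: bad value
```

```bash
python3 - <<'E'
from h import *
s=state();print(s['time_s'],s['position'],s['wrist_force'],s['width']);print(R.from_euler('xyz',s['orientation']).as_matrix().round(3))
w,_=get_image("wrist");im,d=get_image("scene")
P=cloud("scene",d)
cv2.imwrite("pics/s1.png",np.hstack([cv2.resize(im[90:330,130:430],(400,320)),cv2.resize(w,(400,320))]))
p=s['position']
m=(abs(P[...,0]-p[0])<.03)&(abs(P[...,1]-p[1])<.03)&(P[...,2]>.02)&(P[...,2]<.12)
q=P[m];
for z in np.arange(.03,.12,.006):
    g=q[(q[:,2]>=z)&(q[:,2]<z+.006)]
    if len(g):print(round(z,3),len(g),g.min(0).round(3),g.max(0).round(3))
E
```

```text
1.3 [ 0.28248937 -0.2799563   0.30420805] [ 0.7287969   0.55894021 -0.10981706] -2.4234956623168272e-05
[[ 0.    -0.08  -0.997]
 [-0.001 -0.997  0.08 ]
 [-1.     0.001 -0.   ]]
```

View pics/s1.png

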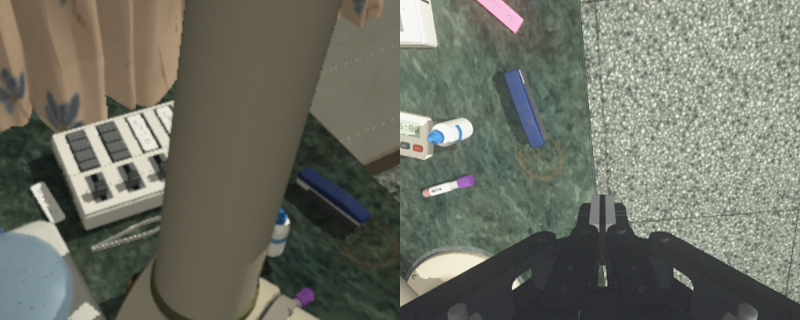

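The move was refused because every row needs all the keys. The arm is still where it was, with the fingers shut. I'll resend it with full rows.

Request:
{"op": "play_rows", "data": {
  "targets": [
    {"x": 0.435, "y": 0.837, "z": -0.1, "roll": 0, "grip": 0},
    {"x": 0.435, "y": 0.837, "z": -0.1, "roll": 0, "grip": 0},
    {"x": 0.435, "y": 0.837, "z": -0.1, "roll": 0, "grip": 0},
    {"x": 0.435, "y": 0.837, "z": -0.1, "roll": 0, "grip": 0},
    {"x": 0.435, "y": 0.837, "z": -0.1, "roll": 0, "grip": 0},
    {"x": 0.435, "y": 0.837, "z": -0.1, "roll": 0, "grip": 0},
    {"x": 0.435, "y": 0.837, "z": -0.1, "roll": 0, "grip": 0},
    {"x": 0.435, "y": 0.837, "z": -0.567, "roll": 0, "grip": 0},
    {"x": 0.435, "y": 0.837, "z": -0.567, "roll": 0, "grip": 0},
    {"x": 0.435, "y": 0.837, "z": -0.567, "roll": 0, "grip": 0},
    {"x": 0.435, "y": 0.837, "z": -0.567, "roll": 0, "grip": 0},
    {"x": 0.435, "y": 0.837, "z": -0.567, "roll": 0, "grip": 0}
  ]
}}

```text
time_s: 2.6
position: [0.4133, -0.0302, 0.1345]
orientation: [-0.067, 1.57, 2.991]
wrist_force: [0.1, 0.3, 0.6]
width: -0.0
```

```bash
cat > look.py <<'E'
from h import *
import sys
s=state();print(s['time_s'],s['position'].round(4) if hasattr(s['position'],'round') else s['position'],s['wrist_force'])
k=get_calibration("wrist");w,wd=get_image("wrist");im,d=get_image("scene")
cv2.imwrite(f"pics/{sys.argv[1]}.png",np.hstack([cv2.resize(im[90:330,130:430],(400,320)),cv2.resize(w,(400,320))]))
T=np.eye(4);T[:3,:3]=R.from_euler('xyz',s['orientation']).as_matrix();T[:3,3]=s['position'];T=T@np.array(k['tool_from_camera'])
f=192/np.tan(np.radians(k['fovy'])/2);v,u=np.mgrid[:384,:512]
W=(np.stack([(u-k['cx'])/f*wd,(v-k['cy'])/f*wd,wd,np.ones_like(wd)],-1)@T.T)[...,:3];W[wd==0]=np.nan
p=np.array(s['position'])
for n,P in(("scene",cloud("scene",d)),("wrist",W)):
    m=(np.hypot(P[...,0]-p[0],P[...,1]-p[1])<.018)&(P[...,2]>.02)&(P[...,2]<.12);q=P[m]
    print(n,len(q), [(round(z,3),int(((q[:,2]>=z)&(q[:,2]<z+.006)).sum())) for z in np.arange(.03,.1,.006)])
    if len(q):print(q.min(0).round(4),q.max(0).round(4))
    l=P-np.array([.502,.030,0]);a=-.082
    lx=l[...,0]*np.cos(a)+l[...,1]*np.sin(a);ly=-l[...,0]*np.sin(a)+l[...,1]*np.cos(a)
    for i,y in enumerate((.066,.022,-.022,-.066)):
        g=(abs(ly-y)<.012)&(lx>-.066)&(lx<-.012)&(P[...,2]>.053)&(P[...,2]<.062)
        if g.sum()>5:print(' knob',i+1,g.sum(),lx[g].min().round(4),lx[g].max().round(4),ly[g].mean().round(4))
E
python3 look.py s2
```

```text
2.6 [ 0.4133 -0.0302  0.1345] [0.06796361 0.29560683 0.58427585]
scene 325 [(np.float64(0.03), 22), (np.float64(0.036), 2), (np.float64(0.042), 0), (np.float64(0.048), 0), (np.float64(0.054), 0), (np.float64(0.06), 6), (np.float64(0.066), 21), (np.float64(0.072), 34), (np.float64(0.078), 25), (np.float64(0.084), 35), (np.float64(0.09), 27), (np.float64(0.096), 22)]
[ 0.3982 -0.0465  0.0208] [ 0.425  -0.0167  0.1199]
wrist 5062 [(np.float64(0.03), 0), (np.float64(0.036), 276), (np.float64(0.042), 5), (np.float64(0.048), 0), (np.float64(0.054), 0), (np.float64(0.06), 3), (np.float64(0.066), 185), (np.float64(0.072), 313), (np.float64(0.078), 385), (np.float64(0.084), 420), (np.float64(0.09), 357), (np.float64(0.096), 678)]
[ 0.4012 -0.0472  0.0388] [ 0.4311 -0.0141  0.12  ]
 knob 1 243 -0.054 -0.0404 0.0588
 knob 2 932 -0.0547 -0.0408 0.02
 knob 3 851 -0.0558 -0.0417 -0.0234
 knob 4 805 -0.0543 -0.0403 -0.0665
```

View pics/s2.png

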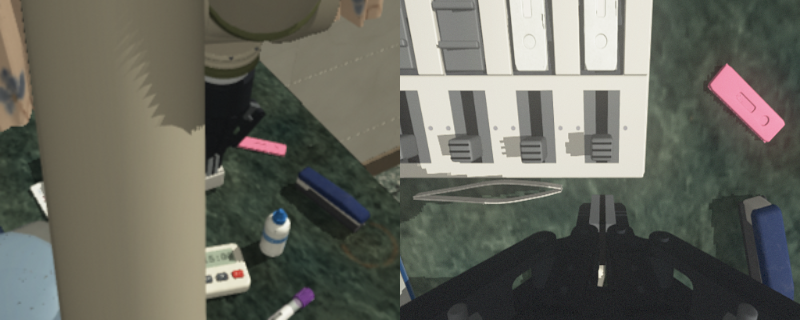

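The wrist view shows knob 4 (602,150) straight ahead of the shut fingers and the cassettes in lanes 3 and 4. The fingertips are at z ≈ 0.061, which agrees with the 73 mm given. I'll lower them and push.

Request:
{"op": "play_rows", "data": {
  "targets": [
    {"x": 0, "y": 0, "z": -0.045, "roll": 0, "grip": 0},
    {"x": 0.02, "y": -0.002, "z": -0.045, "roll": 0, "grip": 0},
    {"x": 0.04, "y": -0.003, "z": -0.045, "roll": 0, "grip": 0},
    {"x": 0.06, "y": -0.005, "z": -0.045, "roll": 0, "grip": 0},
    {"x": 0.08, "y": -0.007, "z": -0.045, "roll": 0, "grip": 0},
    {"x": 0.1, "y": -0.008, "z": -0.045, "roll": 0, "grip": 0},
    {"x": 0.115, "y": -0.009, "z": -0.045, "roll": 0, "grip": 0},
    {"x": 0.125, "y": -0.01, "z": -0.045, "roll": 0, "grip": 0},
    {"x": 0.13, "y": -0.011, "z": -0.045, "roll": 0, "grip": 0},
    {"x": 0.13, "y": -0.011, "z": -0.045, "roll": 0, "grip": 0}
  ]
}}

```text
time_s: 3.7
position: [0.452, -0.0323, 0.1203]
orientation: [-3.119, 1.57, -0.059]
wrist_force: [-0.0, -0.9, -0.5]
width: 0.0002
```

Request:
{"op": "play_rows", "data": {
  "targets": [
    {"x": 0.004, "y": 0, "z": 0, "roll": 0, "grip": 0},
    {"x": 0.008, "y": 0, "z": 0, "roll": 0, "grip": 0},
    {"x": 0.008, "y": 0, "z": 0, "roll": 0, "grip": 0}
  ]
}}

```text
time_s: 4.0
position: [0.4531, -0.0322, 0.1202]
orientation: [-0.002, 1.567, 3.059]
wrist_force: [-7.2, -2.3, 3.6]
width: 0.0
```

```bash
python3 look.py s3
```

```text
4.0 [ 0.4531 -0.0322  0.1202] [-7.23515509 -2.25814059  3.57665496]
scene 344 [(np.float64(0.03), 0), (np.float64(0.036), 76), (np.float64(0.042), 1), (np.float64(0.048), 9), (np.float64(0.054), 23), (np.float64(0.06), 22), (np.float64(0.066), 22), (np.float64(0.072), 26), (np.float64(0.078), 28), (np.float64(0.084), 19), (np.float64(0.09), 37), (np.float64(0.096), 35)]
[ 0.4354 -0.0494  0.0364] [ 0.459  -0.0189  0.1197]
 knob 4 32 -0.057 -0.0518 -0.0662
wrist 6421 [(np.float64(0.03), 0), (np.float64(0.036), 831), (np.float64(0.042), 28), (np.float64(0.048), 2), (np.float64(0.054), 493), (np.float64(0.06), 358), (np.float64(0.066), 380), (np.float64(0.072), 433), (np.float64(0.078), 298), (np.float64(0.084), 682), (np.float64(0.09), 854), (np.float64(0.096), 1005)]
[ 0.441  -0.0501  0.0391] [ 0.471  -0.0144  0.12  ]
 knob 1 204 -0.0541 -0.0403 0.0586
 knob 2 965 -0.0545 -0.0402 0.02
 knob 3 827 -0.0556 -0.041 -0.0231
 knob 4 1194 -0.0369 -0.0178 -0.0663
```

View pics/s3.png

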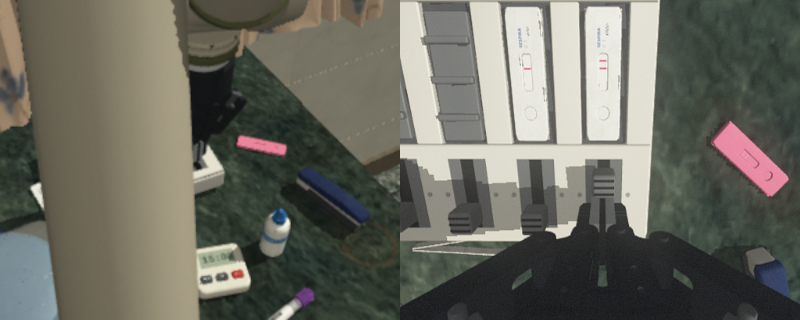

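The force rose to 7 N at the end stop, so switch 4 is at its stop. I'll press a little more, back off, move over to knob 3 and push it.

Request:
{"op": "play_rows", "data": {
  "targets": [
    {"x": 0.005, "y": 0, "z": 0, "roll": 0, "grip": 0},
    {"x": 0.005, "y": 0, "z": 0, "roll": 0, "grip": 0},
    {"x": -0.136, "y": 0.011, "z": 0, "roll": 0, "grip": 0},
    {"x": -0.124, "y": 0.157, "z": 0, "roll": 0, "grip": 0},
    {"x": -0.124, "y": 0.157, "z": 0, "roll": 0, "grip": 0},
    {"x": -0.1, "y": 0.155, "z": 0, "roll": 0, "grip": 0},
    {"x": -0.075, "y": 0.153, "z": 0, "roll": 0, "grip": 0},
    {"x": -0.05, "y": 0.151, "z": 0, "roll": 0, "grip": 0},
    {"x": -0.025, "y": 0.149, "z": 0, "roll": 0, "grip": 0},
    {"x": -0.005, "y": 0.147, "z": 0, "roll": 0, "grip": 0},
    {"x": 0.01, "y": 0.146, "z": 0, "roll": 0, "grip": 0},
    {"x": 0.01, "y": 0.146, "z": 0, "roll": 0, "grip": 0}
  ]
}}

```text
time_s: 5.3
position: [0.4566, 0.0115, 0.1199]
orientation: [0.026, 1.567, 3.086]
wrist_force: [-5.2, -1.6, 0.8]
width: 0.0002
```

Request:
{"op": "play_rows", "data": {
  "targets": [
    {"x": 0.004, "y": 0, "z": 0, "roll": 0, "grip": 0},
    {"x": 0.008, "y": 0, "z": 0, "roll": 0, "grip": 0},
    {"x": 0.008, "y": 0, "z": 0, "roll": 0, "grip": 0}
  ]
}}

```text
time_s: 5.6
position: [0.4571, 0.0116, 0.1198]
orientation: [0.032, 1.563, 3.093]
wrist_force: [-14.3, -3.6, 6.6]
width: -0.0
```

```bash
python3 look.py s4|grep -v scene
```

```text
5.6 [0.4571 0.0116 0.1198] [-14.30833646  -3.56989361   6.59849041]
[ 0.4392 -0.0061  0.0375] [0.4588 0.0108 0.1196]
 knob 4 34 -0.0356 -0.0256 -0.0654
wrist 6475 [(np.float64(0.03), 0), (np.float64(0.036), 827), (np.float64(0.042), 33), (np.float64(0.048), 5), (np.float64(0.054), 524), (np.float64(0.06), 358), (np.float64(0.066), 391), (np.float64(0.072), 437), (np.float64(0.078), 275), (np.float64(0.084), 693), (np.float64(0.09), 926), (np.float64(0.096), 986)]
[ 0.4454 -0.0064  0.0388] [0.4751 0.0295 0.12  ]
 knob 1 975 -0.0539 -0.0396 0.064
 knob 2 853 -0.0546 -0.0404 0.0209
 knob 3 1207 -0.0369 -0.0177 -0.0223
 knob 4 969 -0.0319 -0.018 -0.0655
```

Both knobs are at their stops. I'll back off, lift clear and check.

Request:
{"op": "play_rows", "data": {
  "targets": [
    {"x": -0.14, "y": 0.011, "z": 0, "roll": 0, "grip": 0},
    {"x": -0.14, "y": 0.011, "z": 0, "roll": 0, "grip": 0},
    {"x": -0.14, "y": 0.011, "z": 0.35, "roll": 0, "grip": 0},
    {"x": -0.14, "y": 0.011, "z": 0.35, "roll": 0, "grip": 0},
    {"x": -0.14, "y": 0.011, "z": 0.35, "roll": 0, "grip": 0},
    {"x": -0.14, "y": 0.011, "z": 0.35, "roll": 0, "grip": 0}
  ]
}}

```text
time_s: 6.3
position: [0.4183, 0.0147, 0.2265]
orientation: [3.007, 1.567, -0.216]
wrist_force: [0.3, 0.1, 0.3]
width: 0.0003
```

```bash
python3 look.py s5|grep -v scene
```

```text
6.3 [0.4183 0.0147 0.2265] [0.29123408 0.05065131 0.27823301]
wrist 190 [(np.float64(0.03), 0), (np.float64(0.036), 185), (np.float64(0.042), 5), (np.float64(0.048), 0), (np.float64(0.054), 0), (np.float64(0.06), 0), (np.float64(0.066), 0), (np.float64(0.072), 0), (np.float64(0.078), 0), (np.float64(0.084), 0), (np.float64(0.09), 0), (np.float64(0.096), 0)]
[4.284e-01 1.000e-04 3.910e-02] [0.4361 0.0271 0.0426]
 knob 1 353 -0.0542 -0.0404 0.0645
 knob 2 344 -0.055 -0.0409 0.021
 knob 3 335 -0.0317 -0.0184 -0.0226
 knob 4 351 -0.0317 -0.0184 -0.0658
```

View pics/s5.png

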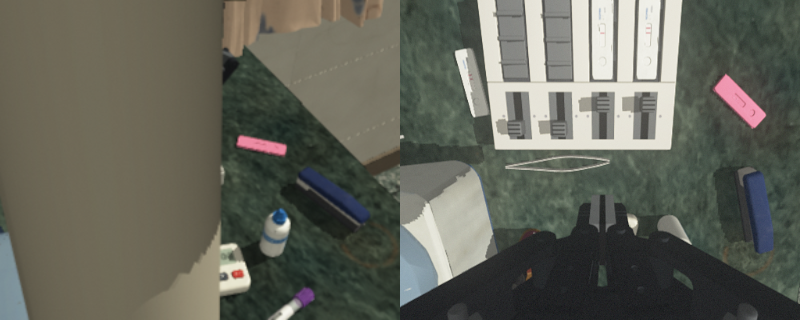

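The wrist picture shows knobs 3 and 4 (602,103 and 648,103) at the lane end and knobs 1 and 2 (515,128 and 558,128) still at the robot end. The cassettes are still in their lanes and the tool is clear.

```bash
python3 -c "
from station import *
print(sign_off())"
```

```text
the job is handed in; nothing more can be done
None
```

Switches 3 and 4 are on, and switches 1 and 2 are still off. The two test cassettes were in lanes 3 and 4; lanes 1 and 2 had the grey covers. I pushed each knob with shut fingers until it met its end stop, at about 7 N and 14 N, then backed off, lifted clear and handed the job in at about 6.4 s.

**Last checks:**
- **Knobs:** in the last wrist picture, knobs 3 and 4 both measure about x = −25 mm on the incubator, where on should be −27. Knobs 1 and 2 measure about −47 and −48 mm, where off should be −51. The wrist camera puts every knob about 2 mm too far towards the lanes, and switches may start up to 3 mm from off. Knobs 1 and 2 did not move by more than 1 mm in any wrist reading where they were in full view.
- **Cassettes and tool:** both cassettes were still in their lanes. The wrist force was about 0, so the tool was touching nothing.

**What went wrong:** one move call was refused for missing keys, before anything moved. The arm blocked the scene camera's view of the switches at the end, so the final check rests on the wrist camera alone.

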